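Make up two sample kits from the stock on the desk

TASK

Make up the two kits: the blue tray gets the green-capped tube and the small dropper bottle, the yellow tray gets the purple-capped tube and the black-capped strip bottle. In each tray lay the tube flat along the open lane and stand the bottle upright in the round well, fully down on its floor. Set everything down gently, do not drop it, and leave the marker pen and the small lancet boxes where they are.

Things in the scene. Friction and masses are not known exactly. Their poses are not given: they have to be found in the camera images.
- tray_blue: Blue kit tray, 142 (x) x 172 (y) x 10 mm, fixed, turned up to 20 degrees. Origin: centre of its underside, z up. Open tube lane along y: 56 x 164 mm inside, centre x = -39, y = 0 mm, floor 3 mm, edges 10 mm above the desk. Raised deck (10 mm) with a round well, diameter 46 mm, centre x = +30, y = 0 mm, floor 3 mm above the desk. A tall thing in the well leaves little room for a gripper over the lane.
- tray_yellow: Yellow kit tray, 142 (x) x 172 (y) x 10 mm, fixed, turned up to 20 degrees. Origin: centre of its underside, z up. Open tube lane along y: 56 x 164 mm inside, centre x = -39, y = 0 mm, floor 3 mm, edges 10 mm above the desk. Raised deck (10 mm) with a round well, diameter 68 mm, centre x = +30, y = 0 mm, floor 3 mm above the desk. A tall thing in the well leaves little room for a gripper over the lane.
- tube_purple: Lying sample tube with a purple cap, 88 mm long, glass body 13 mm thick, cap 16 mm thick. Origin: on its underside, near mid-length; z up, y along the tube. It reaches from y = -50 mm to y = +37 mm; the cap is its -y 18 mm. It does not roll. About 15 g.
- tube_green: Lying sample tube with a green cap, 119 mm long, glass body 13 mm thick, cap 16 mm thick. Origin: on its underside, near mid-length; z up, y along the tube. It reaches from y = -65 mm to y = +53 mm; the cap is its -y 18 mm. It does not roll. About 15 g.
- dropper: White dropper bottle, standing, round, 26 mm in diameter up to 40 mm high, narrower cap (18 mm) above, 62 mm in all. Origin: centre of its underside; z up. About 30 g.
- strip_bottle: Test strip bottle with a black cap, standing, round, 50 mm in diameter up to 105 mm high, cap 45 mm in diameter, 133 mm in all. Origin: centre of its underside; z up. About 80 g.
- marker: Black marker pen lying in front of the violet box, 138 mm long (along its y), 11 mm thick. Origin: underside at mid-length. A bystander.
- lancet_box: Small gilt-edged box with a teal top, 66 x 70 x 46 mm, standing right behind the stock. Origin: centre of its underside. A bystander.
Mind the look-alikes: they are no part of the job. Leave any orange, pink or turquoise look-alike of the dropper alone.

How it is judged:
At the end, for the whole second after the job is handed in: Green tube in the blue lane, purple in the yellow: flat, origin within 25 mm across and 45 mm along of the lane centre, within 0.5 rad of its line. Dropper in the blue well (12 mm), strip bottle in the yellow (11 mm): down within 3.5 mm, upright within 0.12 rad. All released, at rest (x of tube_green in the frame of tray_blue between -0.064 and -0.014 m and y of tube_green in the frame of tray_blue between -0.045 and 0.045 m and z of tube_green in the frame of tray_blue between -0.002 and 0.015 m and angle between tube_green's own y axis and vertical between 1.5 and 1.642 rad and angle between the y axis of tube_green and the y axis of tray_blue, either way round below 0.5 rad and linear speed of each of tube_green, tube_purple, dropper, strip_bottle below 0.02 m/s and x of tube_purple in the frame of tray_yellow between -0.064 and -0.014 m and y of tube_purple in the frame of tray_yellow between -0.045 and 0.045 m and z of tube_purple in the frame of tray_yellow between -0.002 and 0.015 m and angle between tube_purple's own y axis and vertical between 1.5 and 1.642 rad and angle between the y axis of tube_purple and the y axis of tray_yellow, either way round below 0.5 rad and x of dropper in the frame of tray_blue between 0.018 and 0.042 m and y of dropper in the frame of tray_blue between -0.012 and 0.012 m and z of dropper in the frame of tray_blue between -0.002 and 0.0065 m and angle between each of dropper, strip_bottle's own z axis and vertical below 0.12 rad and x of strip_bottle in the frame of tray_yellow between 0.019 and 0.041 m and y of strip_bottle in the frame of tray_yellow between -0.011 and 0.011 m and z of strip_bottle in the frame of tray_yellow between -0.002 and 0.0065 m); the robot touches nothing.
It fails at once if the marker pen is moved more than 25 mm (distance of marker from where it was at the start of the episode above 0.025 m).
It fails at once if the lancet box is moved more than 25 mm (distance of lancet_box from where it was at the start of the episode above 0.025 m).
It fails at once if a tube or bottle is dropped (faster than 0.8 m/s within 40 mm of the desk) ((linear speed of tube_purple above 0.8 m/s and height (world z) of tube_purple below 0.04 m) or (linear speed of tube_green above 0.8 m/s and height (world z) of tube_green below 0.04 m) or (linear speed of dropper above 0.8 m/s and height (world z) of dropper below 0.04 m) or (linear speed of strip_bottle above 0.8 m/s and height (world z) of strip_bottle below 0.04 m)).
It also fails if it takes over 102 s, if anything falls off the work surface, if the arm or the gripper's body presses on something with over 40 N, if the wrist force passes 120 N, or if a joint passes its speed limit or range.

ROBOT

A 7-joint arm with a two-finger parallel gripper is mounted at the origin on a cart in front of the work surface, level with it; the furniture and walls round the work are solid. World frame = base frame: x ahead of the robot, y to its left, z up, the work surface at z = 0. Lengths are in m, angles in rad, forces in N, time in s.
With the tool pointing down it reaches from about 0.4 to 0.9 m from the base axis. Payload 5.6 kg.
Tool frame: the origin (TCP) lies midway between the tips of the shut fingers; the grasp point (between the pads) lies 19 mm behind it; y points along the fingers, z is the direction in which the jaws open and shut, and the axes are right-handed (so a half turn about y gives the same grasp; the last joint's range is limited). The gripper opens to 92 mm and grips with 3 to 60 N. Pads are 20 mm wide; open, the fingers measure 128 mm over their backs; the gripper's body (75 mm by 189 mm) begins 69 mm behind the grasp point.
Start: joints at [1.188, 0.468, -0.012, 1.603, 0.006, 1.071, -0.056], TCP at [0.217, -0.613, 0.215] pointing down, gripper open.
Joint ranges: [-2.53, 2.53], [-0.31, 2.02], [-1.57, 1.55], [0.28, 2.44], [-1.29, 4.43], [0.15, 1.84], [-2.92, 2.92]. Speed limits (rad/s): [2.57, 2.57, 3.14, 3.14, 3.14, 3.14, 3.14].

INTERFACE

Orientations are given as a 3x3 rotation matrix whose columns are the frame's x, y, z axes.
In Python, from station import env, effector, solver, viewer, workorder, search_frame, tip_of gives the robot as it stands. Calls block until the motion is done:
- env.reach(position, orientation): joint-space move of the TCP to a pose.
- env.movel(position, frame=None, rate=0.15): straight line of the TCP; frame=None keeps the orientation; rate is the mean speed in m/s.
- env.goto_joints(angles): joint-space move.
- effector.release() and effector.grasp(squeeze=None): open the fingers fully, or close them until they stop; squeeze is the grip in N (None keeps the last).
- env.pause(seconds).
- solver.inverse_kinematics(position, orientation): joint angles nearest the present ones, or None.
- env.sense(): the state.
- viewer.read_camera(name): name is "side" or "top"; returns (picture, depth): 384x512x3 uint8, red, green, blue; 384x512 float32, m along the optical axis (not along the pixel's ray), 0 where there is no reading.
- viewer.camera_info(name): a dict with "intrinsics" (3x3 intrinsics, pixels), "eye" and "rotation" of the camera in the world. Camera axes: x right, y up, looking along -z (the intrinsics and any distortion apply to the point x, -y, -z); pixel columns grow to the right and rows downward; lengths in m; the calibration is good to about 2 mm. A picture is of the moment at which its call begins. camera_info takes no time and is no camera call.
A pose or a line that the arm cannot do raises env.PlanningError and nothing moves.
- workorder.finish_job(): hands the job in, once; it reports no verdict.
Trained networks look in the newest picture that a camera, given by its name, has taken for a name from the list of things; names that differ only in an ending like _2 or _b are one class to them, and where a whole thing is asked for, a point or a joint stands for the part that bears it (a point fixed in the world has none). Each returns a list of dicts, best first, with "score" (0 to 1); they miss things now and then, are a little off and sometimes report something else, mostly with a low value. They report only what shows in the picture. A call takes as long as a camera call. They do not tell look-alikes from the thing itself.
- search_frame(camera, name): "at" ([x, y, z] in m, in world coordinates, good to about 4 mm: the middle of the surface that is visible of it).
- tip_of(camera, name): "at" ([x, y, z] in m, in world coordinates, good to about 4 mm: a listed point, or the origin of a listed thing).
The state is a dict: "t": time; "joint_positions": joint angles; "joint_velocities": joint speeds; "tau": joint torques, N m; "ee_pos": TCP position; "tcp_rot": TCP orientation; "wrist_force": force on the tool from outside, world axes, zero at the start; "moment": the same for the moment, N m; "gripper_width": finger opening in m.
Only numpy, scipy, OpenCV 4.12 (cv2) and the standard library are available. Lean on these libraries where they do the work, as an engineer would, in place of code of your own. Each camera call takes 0.05 s, during which the arm holds its last target. There are 200 camera calls.

## Working session

There is one attempt and no reset: what is moved stays moved. The work goes in short steps, each a Python script; the robot and the scene stay as the last script left them, time stands still between calls to the robot, and variables do not carry over. Pictures are saved under pics/ and viewed, about 12 in all and at most 16, crops included, and the job is handed in when it is done.

```bash
ls; mkdir -p pics
cat > h.py <<'E'
import numpy as np, cv2
from station import env, effector, solver, viewer, workorder, search_frame, tip_of
def snap(cam):
    im,d=viewer.read_camera(cam); return im,d,viewer.camera_info(cam)
def cloud(d,ci):
    K=np.array(ci["intrinsics"]);R=np.array(ci["rotation"]);e=np.array(ci["eye"])
    v,u=np.indices(d.shape)
    p=np.stack([(u-K[0,2])/K[0,0]*d,-(v-K[1,2])/K[1,1]*d,-d],-1)
    w=p@R.T+e; w[d<=0]=np.nan; return w
def save(n,im): cv2.imwrite(f"pics/{n}.png",im[...,::-1])
def down(th):
    # fingers point down, jaws open along (cos th, sin th, 0)
    y=np.array([0,0,-1.]);z=np.array([np.cos(th),np.sin(th),0]);x=np.cross(y,z)
    return np.stack([x,y,z],1)
E
python3 - <<'E'
from h import *
for c in ["top","side"]:
    im,d,ci=snap(c); np.savez(f"{c}0.npz",im=im,d=d,w=cloud(d,ci)); save(c+"0",cv2.resize(im,(768,576)))
    print(c,ci)
    for n in ["tray_blue","tray_yellow","tube_purple","tube_green","dropper","strip_bottle","marker","lancet_box"]:
        for f in (search_frame,tip_of):
            print(n,f.__name__,[(np.round(r["at"],3).tolist(),round(r["score"],2)) for r in f(c,n)][:4])
s=env.sense();print(s["tcp_rot"],s["ee_pos"],s["t"],s["gripper_width"])
E
```

```text
pics
top {'intrinsics': array([[369.81175543,   0.        , 262.37188615],
       [  0.        , 369.81175543, 193.54445359],
       [  0.        ,   0.        ,   1.        ]]), 'eye': array([ 0.49742657, -0.12418641,  0.98113337]), 'rotation': array([[-0.02295385,  0.99483154, -0.09891075],
       [-0.9997116 , -0.02214207,  0.00929726],
       [ 0.00705912,  0.09909564,  0.99505287]])}
tray_blue call [([0.516, -0.379, 0.014], 0.88), ([0.452, -0.193, 0.009], 0.59)]
tray_blue call [([0.51, -0.377, 0.002], 0.94), ([0.462, 0.115, -0.001], 0.66)]
tray_yellow call [([0.459, 0.114, -0.0], 0.92), ([0.602, -0.212, 0.015], 0.2)]
tray_yellow call [([0.462, 0.116, -0.002], 0.65)]
tube_purple call [([0.45, -0.19, 0.011], 0.62)]
tube_purple call [([0.449, -0.188, -0.001], 0.5)]
tube_green call [([0.597, -0.209, 0.011], 0.51)]
tube_green call [([0.595, -0.208, -0.001], 0.57)]
dropper call [([0.65, -0.042, 0.035], 0.66), ([0.528, -0.046, 0.033], 0.58)]
dropper call [([0.598, -0.067, -0.001], 0.62), ([0.658, -0.041, 0.003], 0.6), ([0.661, -0.109, -0.001], 0.58), ([0.534, -0.042, -0.001], 0.49)]
st
[... 1247 characters left out ...]
 -0.077, 0.032], 0.49)]
dropper call [([0.532, -0.041, 0.0], 0.78), ([0.596, -0.075, -0.0], 0.63), ([0.654, -0.038, 0.001], 0.52)]
strip_bottle call [([0.457, -0.085, 0.084], 0.84)]
strip_bottle call [([0.456, -0.066, 0.002], 0.91)]
marker call [([0.642, -0.364, 0.008], 0.68), ([0.507, -0.388, 0.008], 0.61)]
marker call [([0.647, -0.347, -0.004], 0.61)]
lancet_box call [([0.741, -0.138, 0.046], 0.61), ([0.648, -0.363, 0.008], 0.59)]
lancet_box call [([0.749, -0.117, -0.0], 0.74)]
[[-9.42853183e-01 -6.24344212e-06  3.33208456e-01]
 [-3.33208456e-01 -3.45025497e-05 -9.42853183e-01]
 [ 1.73831906e-05 -9.99999999e-01  3.04504711e-05]] [ 0.21660318 -0.61285765  0.21460317] 1.7 0.09185365209276349
```

View pics/top0.png

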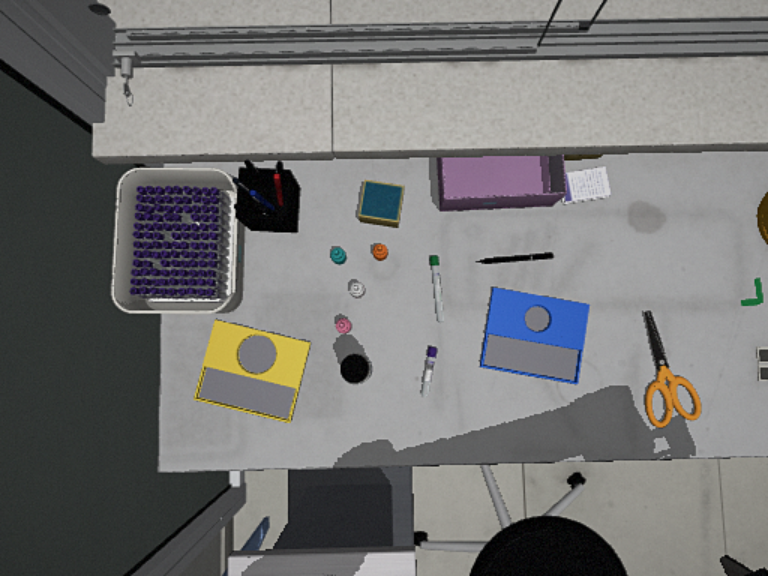

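View pics/side0.png

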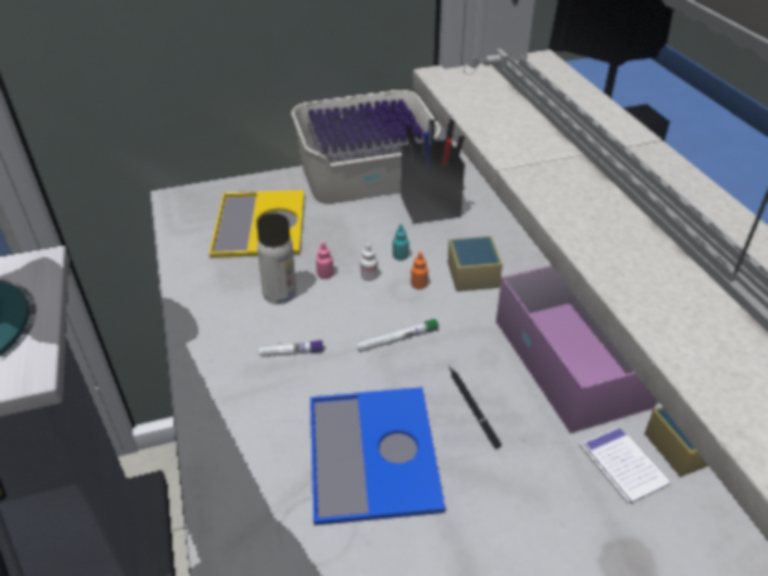

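The top view (768×576 px) shows the blue tray at (535,335) and the yellow tray at (252,370), both with lanes on the robot's side. The green tube has its cap at (434,260), the purple tube has its cap at (432,352), and the strip bottle is at (355,368).

Candidates for the dropper are white (357,288), pink (344,325), orange (380,252) and turquoise (338,255); I choose white. The rack of purple caps at (175,240) could be taken for the purple tube. The one wanted is the single tube on the desk at (429,370). The second teal box, in the side view at (675,440), is not part of the job. Next I'll measure and check these in a close crop.

```bash
cat > meas.py <<'E'
from h import *
Z=np.load("top0.npz");im,w=Z["im"],Z["w"]
hsv=cv2.cvtColor(im,cv2.COLOR_RGB2HSV);H,S,V=[hsv[...,i].astype(int) for i in range(3)]
X,Y,z=w[...,0],w[...,1],w[...,2]
def box(x,y,r): return (abs(X-x)<r)&(abs(Y-y)<r)
for n,c,m in [("blue",(.51,-.377),(H>100)&(H<125)&(S>150)),("yellow",(.46,.116),(H>18)&(H<35)&(S>150))]:
    m=m&box(*c,.14)&(z>-.01)&(z<.03); p=w[m]; pts=p[:,:2].astype(np.float32)
    print(n,m.sum(),"z",np.median(p[:,2]),cv2.minAreaRect(pts*1000),np.mean(pts,0))
    # well: grey pixels inside hull, via filled mask holes
    k=m.astype(np.uint8); cs,hi=cv2.findContours(k,cv2.RETR_CCOMP,cv2.CHAIN_APPROX_NONE)
    for cc,h in zip(cs,hi[0]):
        if h[3]>=0 and len(cc)>15:
            q=w[cc[:,0,1],cc[:,0,0]]; print("  hole",len(cc),np.round(np.nanmean(q,0),4),np.nanmedian(q[:,2]),cv2.minAreaRect((q[:,:2]*1000).astype(np.float32)))
for n,c,lo,hi_ in [("purple",(.45,-.19),115,150),("green",(.597,-.209),50,90)]:
    m=box(*c,.075)&(z>.006)&(z<.03); k,l,st,ce=cv2.connectedComponentsWithStats(m.astype(np.uint8))
    i=1+np.argmax(st[1:,4]); m=l==i; p=w[m]; cap=w[m&(H>lo)&(H<hi_)&(S>80)]
    print(n,m.sum(),cv2.minAreaRect((p[:,:2]*1000).astype(np.float32)),"cap",len(cap),np.median(cap,0),"zmax",np.percentile(p[:,2],[50,95]))
for n,c,lo,r in [("strip",(.46,-.066),.12,.05),("dropper",(.597,-.072),.03,.03),("pink",(.532,-.042),.03,.03),("teal",(.657,-.04),.03,.03),("orange",(.66,-.11),.03,.03),("lancet",(.75,-.115),.035,.06)]:
    p=w[box(*c,r)&(z>lo)]; print(n,len(p),cv2.minEnclosingCircle((p[:,:2]*1000).astype(np.float32)),np.nanmax(p[:,2]))
a=cv2.resize(im[150:270,200:330],None,fx=4,fy=4,interpolation=cv2.INTER_CUBIC); save("crop0",a)
E
python3 meas.py
```

```text
blue 2044 z 0.009522580438110717 ((545.4588623046875, -374.85357666015625), (192.12132263183594, 209.31983947753906), 78.63365936279297) [ 0.53089064 -0.3819947 ]
  hole 163 [ 0.4724 -0.3699  0.0073] 0.008082853670987267 ((472.09027099609375, -369.8868408203125), (167.19668579101562, 59.870121002197266), 78.72161865234375)
  hole 50 [ 0.5396 -0.383   0.008 ] 0.008715634090545432 ((539.6287841796875, -382.953857421875), (47.957679748535156, 47.65938949584961), 87.2117919921875)
yellow 1791 z 0.009555063069212832 ((460.3709716796875, 116.05307006835938), (172.1862335205078, 141.66079711914062), 75.16558837890625) [0.4781185  0.11188214]
  hole 161 [0.4227 0.1254 0.0074] 0.00825263772040874 ((423.2254943847656, 125.20718383789062), (166.70936584472656, 59.76185607910156), 75.26336669921875)
  hole 75 [0.4889 0.1081 0.0081] 0.00845455978421139 ((489.0578918457031, 108.3455581665039), (69.67912292480469, 69.61616516113281), 46.42334747314453)
purple 172 ((451.6081237792969, -189.03274536132812), (15.233386039733887, 86.64362335205078), 76.51518249511719) cap 38 [ 0.48507409 -0.19505528  0.01519321] zmax [0.01277683 0.0164954 ]
green 221 ((596.2838745117188, -209.1329803466797), (116.81901550292969, 14.055716514587402), 3.2202489376068115) cap 32 [ 0.6460688  -0.20480058  0.0143396 ] zmax [0.01276943 0.01619075]
strip 297 ((464.6277160644531, -69.3738784790039), 22.035417556762695) 0.13586314709631364
dropper 73 ((596.5916748046875, -69.01974487304688), 12.361356735229492) 0.06095510415670258
pink 72 ((534.3328247070312, -44.946533203125), 12.39772891998291) 0.06357026350663464
teal 71 ((656.5585327148438, -37.59210968017578), 12.218913078308105) 0.06151877525761118
orange 67 ((661.8168334960938, -111.00067138671875), 12.291362762451172) 0.06250801700067532
lancet 1058 ((772.3679809570312, -114.7185287475586), 69.82208251953125) 0.13339777439510514
```

View pics/crop0.png

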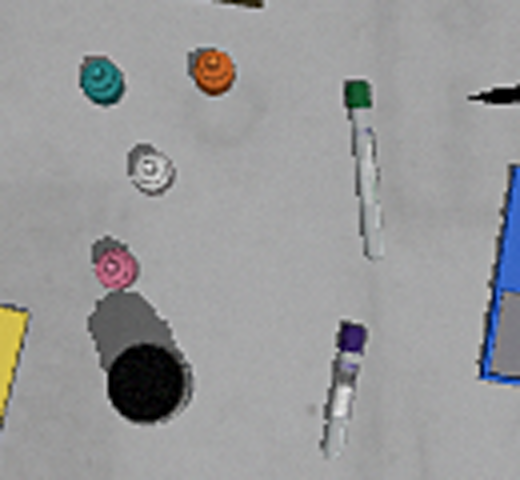

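The crop confirms the white dropper at (152,170), the black-capped strip bottle at (147,383), and the green and purple tubes at (365,170) and (345,390). The gripper body would foul the tall strip bottle while picking the purple tube. So I'll first set the bottle a few cm aside, which also centres it in y, and then do the tubes.

```bash
cat >> h.py <<'E'
HOV=0.2
def hover(x,y,th,z=HOV):
    q0=np.array(env.sense()["joint_positions"]);best=None
    for t in (th,th+np.pi):
        q=solver.inverse_kinematics([x,y,z],down(t))
        if q is not None and (best is None or abs(np.array(q)-q0).max()<best[0]): best=(abs(np.array(q)-q0).max(),t)
    env.reach([x,y,z],down(best[1]))
def rep(tag):
    s=env.sense(); print(tag,"t%.1f"%s["t"],np.round(s["ee_pos"],4),"w%.4f"%s["gripper_width"],"F",np.round(s["wrist_force"],1))
def pick(x,y,th,z,sq,hov=HOV):
    hover(x,y,th,hov); env.movel([x,y,z],rate=.15); rep("down")
    effector.grasp(sq); rep("grip")
def lift(z=HOV,rate=.2):
    p=env.sense()["ee_pos"]; env.movel([p[0],p[1],z],rate=rate); rep("lift")
def place(x,y,th,z,hov=HOV):
    hover(x,y,th,hov); env.movel([x,y,z+.025],rate=.2); env.movel([x,y,z],rate=.04); rep("set")
    effector.release(); rep("open")
E
python3 - <<'E'
from h import *
x,y=.462,-.0694
pick(x,y,np.pi/2,.066,25)
p=env.sense()["ee_pos"]
env.movel([x,y,.076],rate=.1); env.movel([.450,-.025,.076],rate=.1); env.movel([.450,-.025,.0665],rate=.04); rep("set")
effector.release(); lift()
# purple tube
a=np.deg2rad(-12)
pick(.4516,-.189,a+np.pi/2,.004,15); lift(.1,.15)
im,d,ci=snap("side"); np.savez("s1.npz",im=im,d=d,w=cloud(d,ci)); save("s1",im)
E
```

```text
down t4.9 [ 0.4626 -0.0694  0.0666] w0.0918 F [-0.  -0.3  0.3]
grip t5.6 [ 0.4621 -0.0694  0.066 ] w0.0485 F [-0.   0.7  1.1]
set t6.8 [ 0.4498 -0.0253  0.066 ] w0.0481 F [ 0.3  0.7 -0.7]
lift t8.4 [ 0.4493 -0.0253  0.1991] w0.0915 F [-1.1 -0.4  0.3]
down t10.6 [ 0.4522 -0.1892  0.0047] w0.0920 F [-0.2 -0.  -0.6]
grip t11.8 [ 0.4516 -0.189   0.004 ] w0.0120 F [-0.3 -0.7 -0. ]
lift t12.6 [ 0.451  -0.189   0.0994] w0.0128 F [-0.2 -0.6 -0.1]
```

View pics/s1.png

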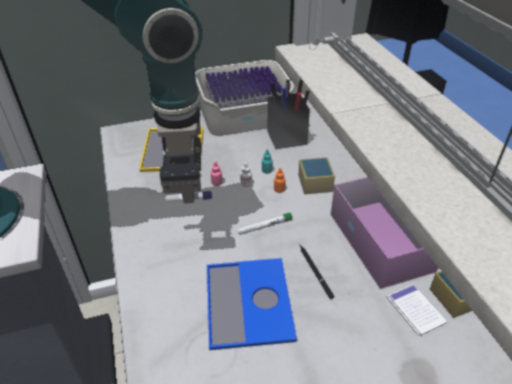

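The purple tube is held level at (190,196), cap to the right. Next I'll place it and then handle the green tube.

Run:
```python
from h import *
lift(.2)
place(.423,.1253,np.deg2rad(-14.7),.0112); lift()
g=np.deg2rad(4)
pick(.5963,-.2091,g+np.pi/2,.004,15); lift()
im,d,ci=snap("side"); save("s2a",im)
place(.4721,-.3699,np.deg2rad(-11.2),.0112); lift()
im2,d,ci=snap("side"); im3,d,ci=snap("top"); np.savez("t2.npz",im=im3,d=d,w=cloud(d,ci))
save("s2",np.hstack([cv2.resize(im[60:360,100:400],(390,390)),cv2.resize(im3[120:300,100:420],(400,225)) if 0 else cv2.copyMakeBorder(cv2.resize(im3[150:300,110:410],(400,200)),0,190,0,0,cv2.BORDER_CONSTANT)]))
```

```text
lift t13.3 [ 0.45   -0.1888  0.1989] w0.0128 F [ 0.  -0.  -0.1]
set t16.2 [0.423  0.1255 0.0112] w0.0127 F [-0.5 -0.  -0.8]
open t17.4 [0.423  0.1253 0.0112] w0.0920 F [-0.5  0.7  1.2]
lift t18.5 [0.4223 0.1248 0.1991] w0.0921 F [-1.   0.  -0.2]
down t21.4 [ 0.597  -0.2092  0.005 ] w0.0919 F [-0.4 -0.6  0.4]
grip t22.6 [ 0.5963 -0.2091  0.004 ] w0.0129 F [-0.1 -0.   0. ]
lift t23.7 [ 0.5955 -0.209   0.1987] w0.0124 F [ 0.1 -0.4 -0.3]
set t26.7 [ 0.4722 -0.3699  0.0112] w0.0127 F [-0.1 -0.1  0.6]
open t27.9 [ 0.4721 -0.3699  0.0112] w0.0918 F [-0.1 -0.1  0.2]
lift t29.0 [ 0.4713 -0.3695  0.1988] w0.0921 F [-1.  -0.1 -0.2]
```

View pics/s2.png

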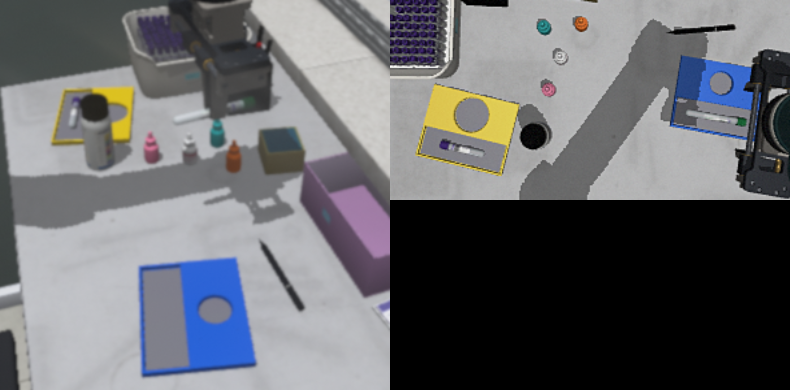

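Both tubes lie in their lanes: purple at (460,148) in yellow, green at (713,118) in blue. The look-alikes haven't moved. Now the dropper, then the strip bottle.

Run:
```python
from h import *
pick(.5966,-.0690,np.pi/2,.011,15); lift()
place(.5396,-.3830,np.deg2rad(90-11.2),.0145); lift()
pick(.4498,-.0253,0,.066,25); lift(.13,.15)
im,d,ci=snap("side"); im3,d3,ci3=snap("top"); np.savez("t3.npz",im=im3,d=d3,w=cloud(d3,ci3))
save("s3",np.hstack([cv2.resize(im[60:360,100:400],(390,390)),cv2.copyMakeBorder(cv2.resize(im3[150:300,110:410],(400,200)),0,190,0,0,cv2.BORDER_CONSTANT)]))
```

```text
down t31.7 [ 0.5974 -0.069   0.0119] w0.0918 F [ 0.2 -0.5  0. ]
grip t32.8 [ 0.5966 -0.069   0.011 ] w0.0255 F [ 0.6 -0.4 -0. ]
lift t33.8 [ 0.5957 -0.0692  0.1988] w0.0261 F [-1.  -0.3 -0.6]
set t36.8 [ 0.5396 -0.3829  0.0142] w0.0252 F [ 0.6  0.3 -0.2]
open t37.8 [ 0.5396 -0.383   0.0145] w0.0917 F [ 0.  -0.8 -0.3]
lift t38.9 [ 0.5387 -0.3827  0.1986] w0.0922 F [ 1.2 -0.4 -0.8]
down t41.3 [ 0.4503 -0.0252  0.0665] w0.0920 F [-0.7 -0.   0.1]
grip t42.1 [ 0.4498 -0.0253  0.066 ] w0.0476 F [-0.6  0.6  1. ]
lift t42.7 [ 0.4494 -0.0258  0.1295] w0.0475 F [ 0.1 -0.1 -0.6]
```

View pics/s3.png

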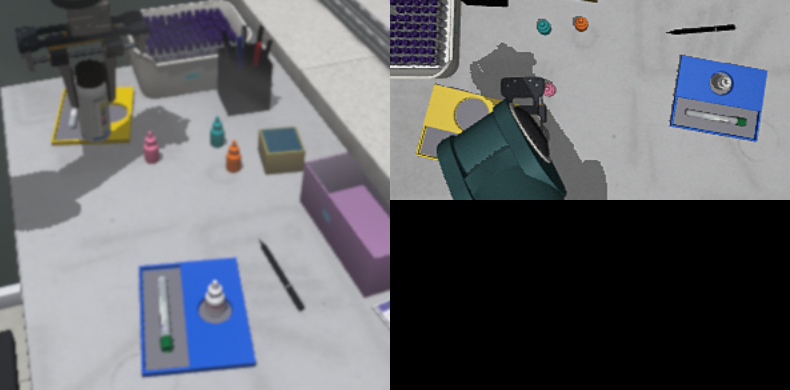

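The dropper stands upright in the blue well (215,300) with the green tube beside it (165,312). The strip bottle is held upright. Placing it now.

Run:
```python
from h import *
place(.489,.1082,np.deg2rad(-14.7),.0695); lift(.26)
hover(.45,-.2,0,.3)
im,d,ci=snap("side"); im3,d3,ci3=snap("top"); w=cloud(d3,ci3)
for n in ["tube_purple","tube_green","dropper","strip_bottle"]:
    for c in ("side","top"): print(n,c,[(np.round(r["at"],3).tolist(),round(r["score"],2)) for r in tip_of(c,n)][:3])
X,Y,z=w[...,0],w[...,1],w[...,2]
for n,c,lo,r in [("strip",(.489,.108),.12,.05),("dropper",(.54,-.383),.03,.03)]:
    p=w[(abs(X-c[0])<r)&(abs(Y-c[1])<r)&(z>lo)]
    if len(p): print(n,len(p),cv2.minEnclosingCircle((p[:,:2]*1000).astype(np.float32)),np.percentile(p[:,2],[50,98]))
rep("end")
save("s4",np.hstack([cv2.resize(im[60:360,100:400],(390,390)),cv2.copyMakeBorder(cv2.resize(im3[150:300,110:410],(400,200)),0,190,0,0,cv2.BORDER_CONSTANT)]))
```

```text
set t44.9 [0.489  0.1084 0.0693] w0.0476 F [ 0.8  0.8 -0.5]
open t45.7 [0.489  0.1082 0.0695] w0.0917 F [-0.3  0.9 -0.5]
lift t46.8 [0.4884 0.1078 0.259 ] w0.0920 F [-0.   0.4 -1. ]
tube_purple side [([0.46, 0.118, -0.0], 0.69), ([0.427, 0.122, 0.006], 0.47)]
tube_purple top [([0.421, 0.126, 0.001], 0.61), ([0.475, -0.372, 0.002], 0.42)]
tube_green side [([0.472, -0.366, -0.001], 0.57)]
tube_green top [([0.476, -0.367, 0.0], 0.62)]
dropper side [([0.54, -0.384, 0.005], 0.84), ([0.529, -0.044, 0.003], 0.65), ([0.655, -0.036, 0.0], 0.62)]
dropper top [([0.748, -0.111, -0.001], 0.61), ([0.533, -0.044, -0.001], 0.6), ([0.655, -0.038, 0.002], 0.57)]
strip_bottle side [([0.484, 0.109, 0.007], 0.97)]
strip_bottle top [([0.489, 0.111, -0.002], 0.72)]
strip 312 ((489.4219055175781, 107.86410522460938), 22.488630294799805) [0.13425255 0.13748545]
dropper 84 ((539.5169067382812, -381.89984130859375), 12.49079704284668) [0.04467444 0.06443411]
end t49.0 [ 0.45   -0.1999  0.3   ] w0.0917 F [ 0.4 -0.4 -0.1]
```

View pics/s4.png

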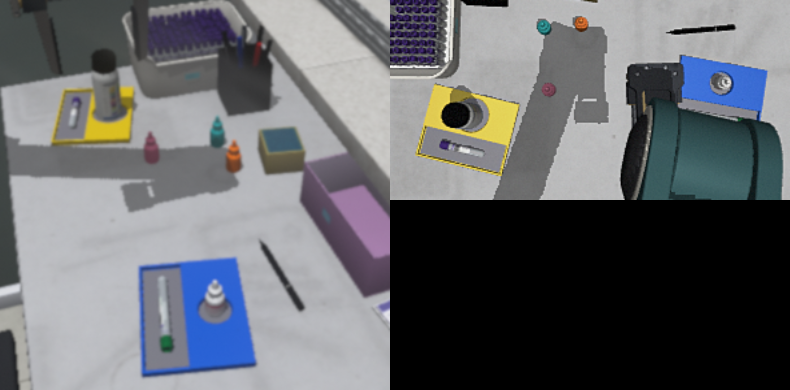

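The strip bottle stands upright in the yellow well, its cap circle within 1 mm of the well centre. Its cap top is only about 2 mm higher than it was on the desk, so it is on the well floor and not on the deck. Everything else is in place, so I'm handing in.

Run:
```python
from h import *
print(workorder.finish_job()); rep("done")
```

```text
the job is handed in; nothing more can be done
None
the job is handed in; nothing more can be done
```

Both kits are made up and handed in at about 49 s of the 102 s allowed; the hand-in gives no verdict. I first set the strip bottle aside so the gripper could reach the purple tube. Then I laid the purple tube in the yellow lane and the green tube in the blue lane, and stood the dropper and then the strip bottle in their wells.

**Last checks:**
- **Bottles:** the tops of both measured within about 1 mm of their well centres. They look upright, and their heights fit standing on the well floor.
- **Tubes:** both lie flat in their lanes; the position estimates put them within about 1 cm of the lane centres. I released each a few millimetres above the floor, because opening the fingers any lower would have hit the lane edges.
- **Bystanders:** the marker, the lancet box and the look-alikes look unmoved in the pictures; I did not measure them again at the end.
- **Forces:** every wrist force I printed was about 1 N.

**Disagreements:** two detections did not fit the pictures, and I set them aside:
- The side-camera network's best guess for the purple tube was the middle of the yellow tray. Its second guess and the top camera agreed with where the tube lies.
- The top-camera network reported a "dropper" at the lancet box and missed the real one. The depth data and the side camera put it in the blue well.

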